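# Twist the stuck orange ink pot out of its holder

## Task

The orange ink pot is stuck in its blue bench holder: two rubber studs squeeze it and its two ears are caught under the holder's steel clips. Grip the pot by its rim, twist it until the ears are clear of the clips and pull it up out of the holder, then stand it upright in the middle of the round steel drip tray, set down rather than dropped. Leave the white pot stuck in its own holder as it is.

Things in the scene. Friction and masses are not known exactly. Their poses are not given: they have to be found in the camera images.
- orange_pot: Open orange pot, 95-155 g, 94 mm tall, outside dia 82. Rim band (top 24 mm): outside dia 90, mouth 73, 8.5 thick; pinch it with one finger in the mouth. Origin: underside centre, z up. Ears along its +x and -x: 12 wide, reach 56 from axis, 56 to 64 above underside. Starts fully down in holder: underside 6 mm, rim 100 mm above bench; its x within 5 deg of holder's x, so ears lie under the clips.
- orange_holder: Blue steel cup fixed to bench, outside dia 98 mm, inside 90, 60 tall, floor 6. Origin: underside centre, z up, any yaw. Steel clips at its +x and -x sides: 12 wide, 47 to 66 mm from axis, top at 78; they hold the ears down until the pot is turned over 20 deg about its axis, either way (35 to 90 is well clear). Sprung rubber studs at +y and -y press the pot, 3 to 5 N each: turning and pulling rub.
- tray: Round steel drip tray fixed to the bench, outside diameter 152 mm, lip 12 mm high, inner floor 4 mm above the bench. Origin: centre of its underside, z up. The orange pot, white pot and tray swap places from run to run, at least 155 mm apart centre to centre.
- white_pot: White pot of the same shape and height, stuck in a second identical blue holder; leave it alone. Origin: centre of its underside, 6 mm above the bench. Other bench items (cans, jars, boxes, tools) are bystanders, 130 mm or more from the pots' axes and at most 200 mm tall.
Not all that is in view belongs to the job. Several things have the shape of the tray; the one meant has the colours described above.

How it is judged:
By the outcome, as a careful person would: the job done as asked, in the order asked, and still so for the second after the job is handed in, with the robot touching nothing.
It also fails if it takes over 43 s, if anything falls off the work surface, if the arm or the gripper's body presses on something with over 40 N, if the wrist force passes 120 N, or if a joint passes its speed limit or range.

## Robot

A 6-joint arm with a two-finger parallel gripper is mounted at the origin on the work surface. World frame = base frame: x ahead of the robot, y to its left, z up, the work surface at z = 0. Lengths are in m, angles in rad, forces in N, time in s.
With the tool pointing down it reaches from about 0.3 to 0.775 m from the base axis. Payload 14.6 kg.
Tool frame: the origin (TCP) lies midway between the tips of the shut fingers; the grasp point (between the pads) lies 19 mm behind it (ctrl.grip_depth is the distance from the TCP to the grasp point, in m); z points along the fingers, x is the direction in which the jaws open and shut, and the axes are right-handed (so a half turn about z gives the same grasp; the last joint's range is limited). The gripper opens to 94 mm and grips with 3 to 60 N. Pads are 16 mm wide; open, the fingers measure 119 mm over their backs; the gripper's body (75 mm by 177 mm) begins 78 mm behind the grasp point.
Start: joints at [-1.185, 0.3, 1.521, -0, 1.321, -0.067], TCP at [0.241, -0.495, 0.205] pointing down, gripper open.
Joint ranges: [-3.03, 3.03], [-0.79, 2.21], [0.23, 2.52], [-1.04, 4.18], [0, 3.07], [-2.55, 2.55]. Speed limits (rad/s): [2.22, 2.22, 2.57, 3.14, 3.14, 3.14].

## Interface

Orientations are given as [roll, pitch, yaw] about the fixed x, y, z axes, in that order (R = Rz(yaw) Ry(pitch) Rx(roll)).
In Python, from station import ctrl gives the robot as it stands.
- The arm moves only by the tool play_rows, never from a script. Its argument "steps" is a list that holds one entry, the list of rows, each a list of 7 numbers: the shift along the tool's x, y, z in cm, then the turn, a rotation vector about the tool's x, y, z in rad, then the opening, from 0 (shut) to 1 (fully open). In form: [[[x, y, z, ax, ay, az, hand], ...]]. A call has 1 to 20 rows; each row is the pose to reach, as a shift and turn from the pose measured when the call began, along the tool's axes at that moment; what a row does not reach only later rows make up. A row lasts 1/12 s, in which the tool goes at most 41.7 mm and 7.16 degrees, less where a joint would pass 70% of its speed; a pose out of reach is approached as far as the arm can. A call with a gripper value outside its range is refused whole. The fingers move at their own pace and stop on an object; "force" is the grip in N (left out, the last holds). Time passes only in rows, so rows that repeat a pose let the fingers close. It gives the time, the measured TCP pose, the force and the opening at its end, in the units of the state.
- ctrl.get_obs(): the state, without advancing time (a new reading comes with each control period).
- ctrl.camera(name): name is "side" or "top" or "wrist"; returns a dict with "frame" (480x640x3 uint8, blue, green, red), "fovy" (degrees; the focal length in pixels is half the picture's height over the tangent of half this angle, whatever the lens; pixels are square), "cx", "cy" (the principal point, pixels), "world_to_cam" (4x4, takes a point from world to camera coordinates). Camera axes: x right, y up, looking along -z (the intrinsics and any distortion apply to the point x, -y, -z); pixel columns grow to the right and rows downward; lengths in m; the calibration is good to about 2 mm. A picture is of the moment at which its call begins. There is no depth.
- ctrl.hand_in(): hands the job in, once; it reports no verdict.
The state is a dict: "time_s": time; "qpos": joint angles; "joint_vel": joint speeds; "tau": joint torques, N m; "ee_pos": TCP position; "eef_rot": TCP orientation; "force": force on the tool from outside, world axes, zero at the start; "moment": the same for the moment, N m; "grip_width": finger opening in m.
Only numpy, scipy, OpenCV 4.12 (cv2) and the standard library are available. Lean on these libraries where they do the work, as an engineer would, in place of code of your own. Each camera call takes 0.05 s, during which the arm holds its last target. There are 200 camera calls.

## Working session

There is one attempt and no reset: what is moved stays moved. The work goes in short steps, Python scripts to look and compute and a tool call to move; the robot and the scene stay as the last step left them, time stands still between calls to the robot, and variables do not carry over. Pictures are saved under pics/ and viewed, about 8 in all and at most 12, crops included, and the job is handed in when it is done.

Besides the shell and the picture viewer there is one more tool, called after "Emit:" as name(argument=value, ...), one argument or row to a line, values as JSON. play_rows: Moves the arm, as the interface text tells. Its arguments: {"type":"object","properties":{"steps":{"type":"array"},"force":{"type":"number"}},"required":["steps"]}

```bash
mkdir -p pics; ls; cat > h.py <<'E'
import numpy as np, cv2
from station import ctrl
def cam(n):
    c=ctrl.camera(n); c["f"]=240/np.tan(np.radians(c["fovy"])/2); return c
def proj(c,p):
    q=c["world_to_cam"]@np.append(p,1.); return np.array([c["cx"]+c["f"]*q[0]/-q[2], c["cy"]-c["f"]*q[1]/-q[2]])
def ray(c,uv):
    M=np.linalg.inv(c["world_to_cam"]); d=np.array([(uv[0]-c["cx"])/c["f"],-(uv[1]-c["cy"])/c["f"],-1.])
    return M[:3,3],M[:3,:3]@d
def onz(c,uv,z):
    o,d=ray(c,uv); return o+d*(z-o[2])/d[2]
E
python3 - <<'E'
from h import *
for n in("top","side"):
    c=cam(n); cv2.imwrite(f"pics/{n}1.png",c["frame"]); print(n,{k:v for k,v in c.items() if k!="frame"}, np.linalg.inv(c["world_to_cam"])[:3,3])
c=cam("wrist");print({k:v for k,v in c.items() if k!="frame"})
print(ctrl.get_obs())
E
```

```text
pics
top {'fovy': 56.454122322962675, 'cx': 317.88026928995384, 'cy': 243.0406352279207, 'world_to_cam': array([[-0.02412716, -0.99970809,  0.00126871, -0.09817237],
       [ 0.99734009, -0.02398266,  0.06883008, -0.47368597],
       [-0.06877956,  0.00292601,  0.99762759, -0.96272141],
       [ 0.        ,  0.        ,  0.        ,  1.        ]]), 'f': np.float64(447.0909358693248)} [ 0.40384184 -0.10668703  0.99316583]
side {'fovy': 49.91395078580703, 'cx': 315.5902690654011, 'cy': 232.33363557674966, 'world_to_cam': array([[-9.45060650e-01, -3.26893568e-01,  9.81339060e-04,
         3.81897428e-01],
       [ 2.32962654e-01, -6.71391094e-01,  7.03535643e-01,
        -2.14438175e-01],
       [-2.29322414e-01,  6.65112468e-01,  7.10659297e-01,
        -1.14262353e+00],
       [ 0.00000000e+00,  0.00000000e+00,  0.00000000e+00,
         1.00000000e+00]]), 'f': np.float64(515.6923300911421)} [0.14884313 0.74084109 0.96250616]
{'fovy': 66.52684024193574, 'cx': 317.99576300305955, 'cy': 243.21363173054328, 'world_to_cam': array([[ 0.43674783, -0.89958269, -0.00152482, -0.54840504],
     
[... 194 characters left out ...]
4(365.87391135607515)}
{'time_s': 0.15, 'qpos': array([-1.18457705e+00,  3.00341381e-01,  1.52141717e+00,  1.21091071e-06,
        1.32069696e+00, -6.65955798e-02]), 'joint_vel': array([ 1.48704176e-05, -3.11418412e-03, -1.76190825e-03, -3.85039246e-04,
       -9.38098687e-04,  1.52323035e-04]), 'tau': array([ 3.57504487e-04, -5.31958508e+01, -3.52820206e+01,  7.08121620e-02,
        2.36156856e-02, -6.33548007e-05]), 'ee_pos': array([ 0.24055176, -0.49439302,  0.20502683]), 'eef_rot': array([-3.14153406e+00,  8.60861826e-04, -1.11798174e+00]), 'force': array([-0.25666777,  0.62770872, -0.28093394]), 'moment': array([-0.03122795, -0.00143653,  0.01283313]), 'grip_width': 0.09396928762785114}
```

View pics/top1.png

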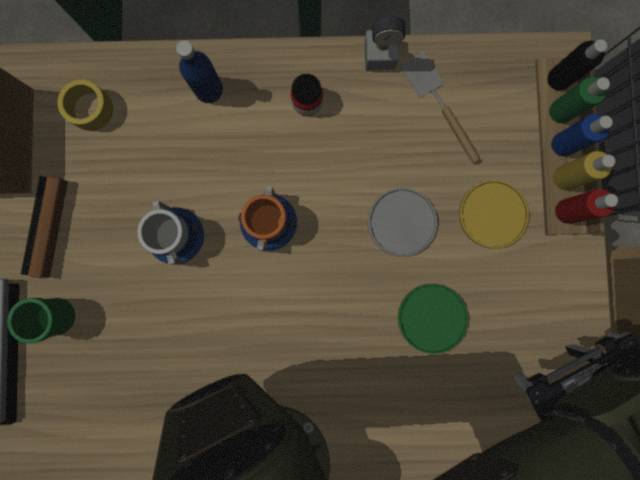

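View pics/side1.png

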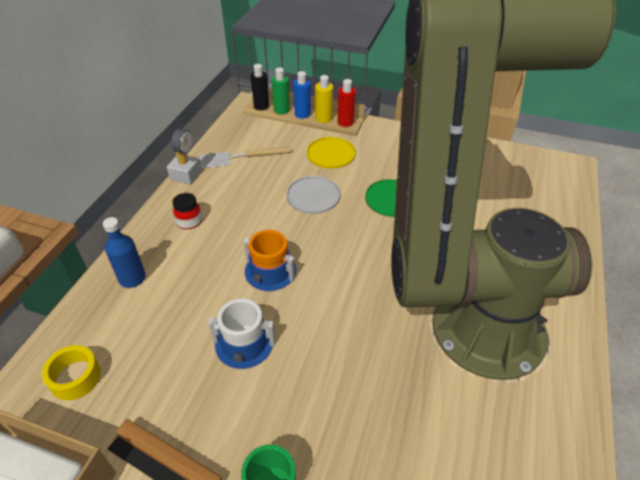

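The top view shows three tray-shaped discs: grey (404,222), yellow (494,214) and green (434,318). Grey matches "steel". The orange pot's rim is at about (265,218), with clips at (269,191) and (262,245). The white pot is at (162,233).

```bash
cat >> h.py <<'E'
def blob(m):
    cs,_=cv2.findContours(m.astype(np.uint8),cv2.RETR_EXTERNAL,cv2.CHAIN_APPROX_NONE); return max(cs,key=cv2.contourArea)
def orange(fr):
    h=cv2.cvtColor(fr,cv2.COLOR_BGR2HSV); return (h[...,0]>4)&(h[...,0]<15)&(h[...,1]>170)&(h[...,2]>60)
E
python3 - <<'E'
from h import *
c=cam("top");fr=c["frame"]; h=cv2.cvtColor(fr,cv2.COLOR_BGR2HSV)
m=orange(fr); m[:150]=0;m[300:]=0;m[:,:200]=0;m[:,330:]=0
k=blob(m); P=np.array([onz(c,p[0],.1) for p in cv2.convexHull(k)]);
(cx,cy),r=cv2.minEnclosingCircle(P[:,:2].astype(np.float32)); print("orange",cx,cy,r*2, cv2.boundingRect(k))
def circ(m,z,name):
    k=blob(m); P=np.array([onz(c,p[0],z) for p in k]); (x,y),r=cv2.minEnclosingCircle(P[:,:2].astype(np.float32)); print(name,x,y,2*r,cv2.boundingRect(k),P[:,:2].mean(0))
m=(h[...,1]<45)&(h[...,2]>70); m[:170]=0;m[270:]=0;m[:,:350]=0;m[:,450:]=0
circ(m,.012,"tray")
m=(h[...,1]<60)&(h[...,2]>90); m[:205]=0;m[260:]=0;m[:,:132]=0;m[:,190:]=0
circ(m,.1,"white")
for uv in((269,191),(262,245)): print(onz(c,uv,.078))
a=cv2.resize(fr[165:275,215:325],(400,400),interpolation=cv2.INTER_CUBIC); b=cv2.resize(fr[170:270,355:455],(400,400),interpolation=cv2.INTER_CUBIC)
cv2.imwrite("pics/crop1.png",np.clip(np.hstack([a,b])*1.6,0,255).astype(np.uint8))
E
```

```text
orange 0.5177454948425293 -0.007813571952283382 0.08495448529720306 (248, 199, 37, 41)
tray 0.514002799987793 -0.2970718443393707 0.1537199318408966 (368, 188, 70, 68) [ 0.51419375 -0.29749632]
white 0.5013537406921387 0.2110065072774887 0.09969963878393173 (137, 205, 45, 49) [0.49980911 0.20904424]
[ 0.5772173  -0.01091279  0.078     ]
[0.46566448 0.00529536 0.078     ]
```

View pics/crop1.png

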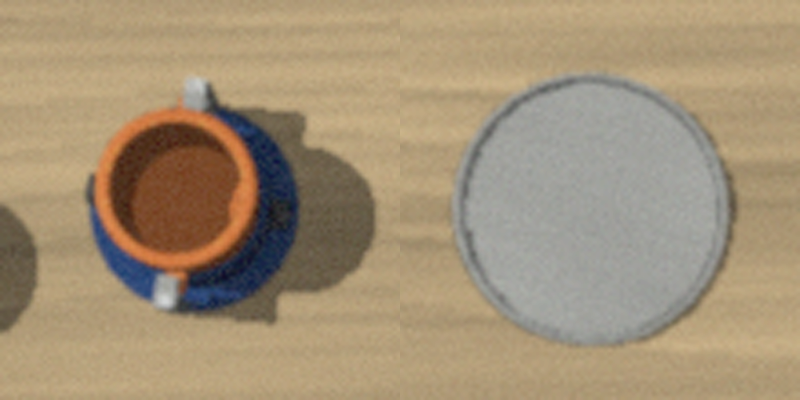

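The enlarged crop confirms it. On the right is the plain grey steel tray, measured dia 153.7 mm, centred at (0.514, -0.297). On the left is the orange pot with its ears under both clips. I put the pot centre at about (0.521, -0.002) and the clip axis at about -8°. I'll go above the rim at azimuth 107° and look from there.

Emit:
play_rows(
  steps=[
    [[-2,-2.6,0,0,0,0,0.4],[-5,-6.5,0,0,0,0.05,0.4],[-8,-10.4,0,0,0,0.1,0.4],[-10.7,-14,0,0,0,0.15,0.4],[-13.3,-17.5,0,0,0,0.156,0.4],[-15.9,-20.9,0,0,0,0.156,0.4],[-18.4,-24.2,0,0,0,0.156,0.4],[-20.9,-27.5,0,0,0,0.156,0.4],[-23.4,-30.8,0,0,0,0.156,0.4],[-25.9,-34.1,0,0,0,0.156,0.4],[-28.4,-37.3,0,0,0,0.156,0.4],[-30.9,-40.6,0,0,0,0.156,0.4],[-33,-43.4,0,0,0,0.156,0.4],[-34.6,-45.5,0,0,0,0.156,0.4],[-35.6,-46.8,0,0,0,0.156,0.4],[-36.1,-47.4,0,0,0,0.156,0.4],[-36.1,-47.4,0,0,0,0.156,0.4],[-36.1,-47.4,0,0,0,0.156,0.4],[-36.1,-47.4,0,0,0,0.156,0.4]],
  ],
  force=10,
)

```text
time_s: 1.78
ee_pos: [0.5085, 0.0364, 0.2054]
eef_rot: [3.141, 0.001, -1.275]
force: [-0.4, 1.2, -0.2]
grip_width: 0.0378
```

```bash
python3 - <<'E'
from h import *
o=ctrl.get_obs(); print(o["time_s"],o["ee_pos"],o["eef_rot"],o["qpos"],o["force"],o["grip_width"])
c=cam("wrist"); cv2.imwrite("pics/w1.png",c["frame"]); 
m=orange(c["frame"]); k=blob(m); print(cv2.boundingRect(k))
P=np.array([onz(c,p[0],.1) for p in cv2.convexHull(k)])
print(cv2.minEnclosingCircle(P[:,:2].astype(np.float32)))
for uv in [proj(c,np.array([.521+.045*np.cos(t),-.002+.045*np.sin(t),.1])) for t in (0,1.57,3.14,4.71)]: print(uv.round())
E
```

```text
1.7833 [0.5085005  0.0363819  0.20541967] [ 3.14140442e+00  5.35623652e-04 -1.27522365e+00] [-6.72336053e-04  2.10518680e-01  1.63313285e+00  4.74863431e-04
  1.29827756e+00  1.27442338e+00] [-0.37829186  1.15899933 -0.24607731] 0.037775143420807816
(311, 180, 110, 107)
((0.5241298675537109, 0.002030544215813279), 0.046814918518066406)
[388. 186.]
[316. 223.]
[351. 288.]
[421. 255.]
```

View pics/w1.png

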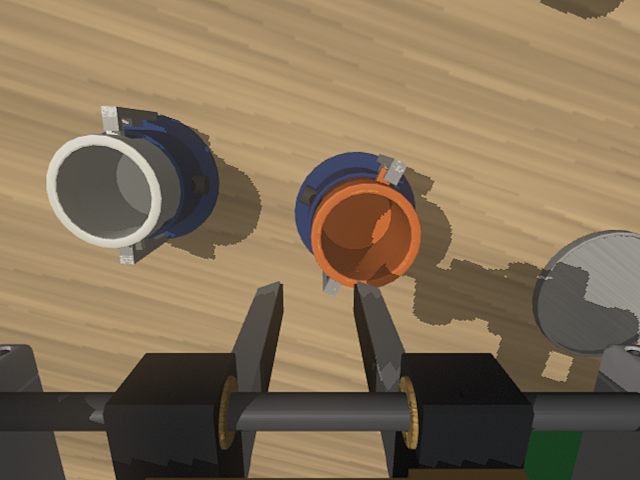

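The wrist view puts the orange rim centre at about (366,235), within 2–3 mm of the top-view estimate. The white pot is at (104,192) and the grey tray is at the right. The fingers will straddle the near-left wall, so I'll correct by about 2 mm, descend and close gently.

Emit:
play_rows(
  steps=[
    [[-0.1,-0.25,2,0,0,0,0.4],[-0.1,-0.25,5,0,0,0,0.4],[-0.1,-0.25,8,0,0,0,0.4],[-0.1,-0.25,10.5,0,0,0,0.4],[-0.1,-0.25,12,0,0,0,0.4],[-0.1,-0.25,13,0,0,0,0.4],[-0.1,-0.25,13.5,0,0,0,0.4],[-0.1,-0.25,13.5,0,0,0,0.4],[-0.1,-0.25,13.5,0,0,0,0.4]],
  ],
)

```text
time_s: 2.58
ee_pos: [0.511, 0.0378, 0.0713]
eef_rot: [-3.141, 0.0, -1.276]
force: [0.5, 0.0, 0.9]
grip_width: 0.037
```

Emit:
play_rows(
  steps=[
    [[0,0,0,0,0,0,0],[0,0,0,0,0,0,0],[0,0,0,0,0,0,0],[0,0,0,0,0,0,0],[0,0,0,0,0,0,0],[0,0,0,0,0,0,0]],
  ],
  force=8,
)

```text
time_s: 3.08
ee_pos: [0.5112, 0.038, 0.0717]
eef_rot: [-3.14, 0.0, -1.276]
force: [0.8, 2.3, 3.1]
grip_width: 0.0094
```

```bash
python3 - <<'E'
from h import *
o=ctrl.get_obs(); print(o)
c=cam("wrist"); cv2.imwrite("pics/w2.png",c["frame"])
E
```

```text
{'time_s': 3.0833, 'qpos': array([2.32085220e-03, 3.73156348e-01, 1.76198705e+00, 9.84516981e-04,
       1.00485571e+00, 1.27764594e+00]), 'joint_vel': array([ 0.00071891,  0.00088753, -0.00207693, -0.00060563, -0.00108632,
        0.0017742 ]), 'tau': array([ -1.54943269, -50.40661454, -28.80203426,  -0.51939938,
        -0.08441079,   0.09493662]), 'ee_pos': array([0.51122311, 0.03801148, 0.07166284]), 'eef_rot': array([-3.13982692e+00,  3.35944739e-04, -1.27585203e+00]), 'force': array([0.81557085, 2.29975516, 3.08142041]), 'moment': array([ 0.52443381, -0.00882771,  0.08419752]), 'grip_width': 0.009380864144531499}
```

View pics/w2.png

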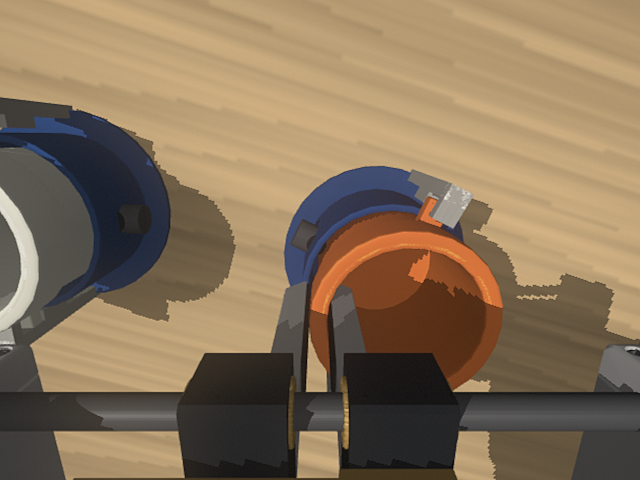

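The pinch is good: one pad is in the mouth and one outside at about (320,310), the opening is 9.4 mm and the wrist force is small. The implied pot axis agrees with the measurement. I'll firm up the grip and start the twist.

Emit:
play_rows(
  steps=[
    [[0,0,0,0,0,0,0],[0,0,0,0,0,0,0],[0,0,0,0,0,0,0],[0.005,-0.2,0,0,0,0.05,0],[0.02,-0.41,0,0,0,0.1,0],[0.045,-0.61,0,0,0,0.15,0],[0.08,-0.81,0,0,0,0.2,0],[0.125,-1.01,0,0,0,0.25,0],[0.18,-1.2,0,0,0,0.3,0],[0.25,-1.4,0,0,0,0.35,0],[0.32,-1.59,0,0,0,0.4,0],[0.32,-1.59,0,0,0,0.4,0]],
  ],
  force=55,
)

```text
time_s: 4.13
ee_pos: [0.5277, 0.0394, 0.0717]
eef_rot: [-3.14, 0.001, -1.678]
force: [3.1, 1.5, 1.6]
grip_width: 0.0084
```

Emit:
play_rows(
  steps=[
    [[0.005,-0.2,0,0,0,0.05,0],[0.02,-0.41,0,0,0,0.1,0],[0.08,-0.81,0,0,0,0.2,0],[0.18,-1.2,0,0,0,0.3,0],[0.32,-1.59,0,0,0,0.4,0],[0.5,-1.95,0,0,0,0.5,0],[0.5,-1.95,0,0,0,0.5,0],[0.5,-1.95,0,0,0,0.5,0]],
  ],
)

```text
time_s: 4.8
ee_pos: [0.5467, 0.0322, 0.0718]
eef_rot: [-3.14, 0.002, -2.174]
force: [3.4, -0.9, 1.6]
grip_width: 0.0083
```

```bash
python3 - <<'E'
from h import *
c=cam("wrist"); t=cam("top"); cv2.imwrite("pics/w3.png",np.hstack([cv2.resize(c["frame"],(400,300)),cv2.resize(t["frame"][150:285,200:380],(400,300))]))
o=ctrl.get_obs();print(o["qpos"],o["force"],o["moment"])
E
```

```text
[-8.09840179e-03  4.40528234e-01  1.66284622e+00  4.97981067e-04
  1.03580143e+00  2.16622443e+00] [ 2.36452738 -0.47097982  1.96038275] [-0.22759427 -0.61536053  0.00813171]
```

View pics/w3.png

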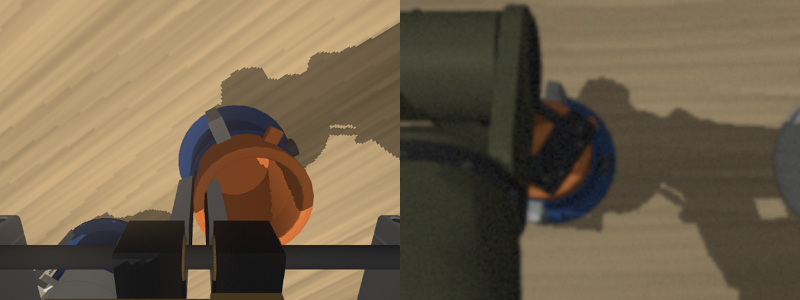

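The ear at (272,135) is now about 50° from the clip at (215,125), so it's clear. I'll pull up.

Emit:
play_rows(
  steps=[
    [[0,0,-0.2,0,0,0,0],[0,0,-0.5,0,0,0,0],[0,0,-0.9,0,0,0,0],[0,0,-1.4,0,0,0,0],[0,0,-2,0,0,0,0],[0,0,-2.7,0,0,0,0],[0,0,-3.4,0,0,0,0],[0,0,-4.2,0,0,0,0],[0,0,-5,0,0,0,0],[0,0,-5.9,0,0,0,0],[0,0,-6.9,0,0,0,0],[0,0,-8,0,0,0,0],[0,0,-9.2,0,0,0,0],[0,0,-10.4,0,0,0,0],[0,0,-11.5,0,0,0,0],[0,0,-12.5,0,0,0,0],[0,0,-13,0,0,0,0],[0,0,-13,0,0,0,0],[0,0,-13,0,0,0,0]],
  ],
)

```text
time_s: 6.48
ee_pos: [0.5462, 0.0323, 0.2017]
eef_rot: [-3.14, 0.002, -2.175]
force: [-0.0, 0.1, -1.0]
grip_width: 0.0083
```

```bash
python3 - <<'E'
from h import *
c=cam("wrist"); t=cam("side"); cv2.imwrite("pics/w4.png",np.hstack([cv2.resize(c["frame"],(400,300)),cv2.resize(t["frame"][140:380,150:470],(400,300))]))
o=ctrl.get_obs();print(o["qpos"],o["force"],o["moment"])
E
```

```text
[-8.19525555e-03  2.95801308e-01  1.53651902e+00  4.54055959e-04
  1.30802677e+00  2.16623980e+00] [ 0.32042621  0.86242645 -1.13698785] [0.1025373  0.00065907 0.03387214]
```

View pics/w4.png

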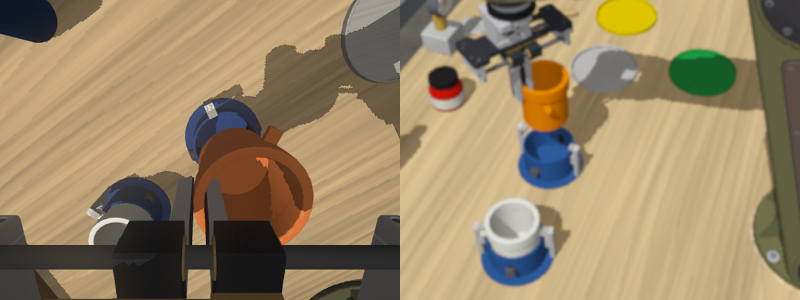

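The pot is free of the holder, upright and unslipped: the wrist views before and after match. Its empty holder is at (548,160), and the white pot is undisturbed. I'll move over the tray.

Emit:
play_rows(
  steps=[
    [[0.3,-0.2,0,0,0,0,0],[1,-0.65,0,0,0,0,0],[2.2,-1.43,0,0,0,0,0],[4,-2.6,0,0,0,0,0],[6,-3.9,0,0,0,0,0],[8,-5.2,0,0,0,0,0],[10,-6.5,0,0,0,0,0],[12,-7.8,0,0,0,0,0],[14,-9.1,0,0,0,0,0],[16,-10.4,0,0,0,0,0],[18,-11.7,0,0,0,0,0],[20,-13,0,0,0,0,0],[21.8,-14.2,0,0,0,0,0],[23.2,-15.1,0,0,0,0,0],[24.2,-15.75,0,0,0,0,0],[24.7,-16.1,0,0,0,0,0],[24.8,-16.15,0,0,0,0,0],[24.8,-16.15,0,0,0,0,0],[24.8,-16.15,0,0,0,0,0]],
  ],
)

```text
time_s: 8.17
ee_pos: [0.5382, -0.2629, 0.201]
eef_rot: [-3.141, 0.001, -2.174]
force: [-0.3, -0.0, -0.6]
grip_width: 0.0081
```

Emit:
play_rows(
  steps=[
    [[0,0,0.5,0,0,0,0],[0,0,2,0,0,0,0],[0,0,4,0,0,0,0],[0,0,6,0,0,0,0],[0,0,8,0,0,0,0],[0,0,9.2,0,0,0,0],[0,0,9.8,0,0,0,0],[0,0,10,0,0,0,0],[0,0,10,0,0,0,0],[0,0,10,0,0,0,0]],
  ],
)

```text
time_s: 9.0
ee_pos: [0.5388, -0.263, 0.102]
eef_rot: [-3.139, 0.001, -2.174]
force: [0.1, -0.0, -1.0]
grip_width: 0.0082
```

```bash
python3 - <<'E'
from h import *
c=cam("wrist"); t=cam("side"); s=t["frame"][130:250,240:400]
o=ctrl.get_obs();print(o["ee_pos"],o["eef_rot"],o["force"],o["moment"])
y=o["eef_rot"][2]; pc=o["ee_pos"][:2]+.04075*np.array([np.cos(y),np.sin(y)]); print("pot axis",pc)
h=cv2.cvtColor(t["frame"],cv2.COLOR_BGR2HSV)
for n,cc in(("w",c),("s",t)):
    f=cc["frame"].copy()
    for xy,col in(((.515,-.297),(255,0,255)),(pc,(255,0,0))):
        pts=np.array([proj(cc,np.array([xy[0]+.076*np.cos(a),xy[1]+.076*np.sin(a),.012])) for a in np.linspace(0,6.28,60)]).astype(int)
        if col[2]: cv2.polylines(f,[pts],True,col,1)
    cv2.imwrite(f"pics/_{n}.png",f)
w=cv2.imread("pics/_w.png"); s=cv2.imread("pics/_s.png")[130:280,230:430]
cv2.imwrite("pics/w5.png",np.hstack([cv2.resize(w,(400,300)),cv2.resize(s,(400,300))]))
E
```

```text
[ 0.53877505 -0.26303622  0.10205029] [-3.13928032e+00  1.36528256e-03 -2.17386984e+00] [-0.11280156  0.43391337 -1.4899695 ] [ 0.10338398 -0.0102009  -0.02490814]
pot axis [ 0.51566261 -0.29659777]
```

View pics/w5.png

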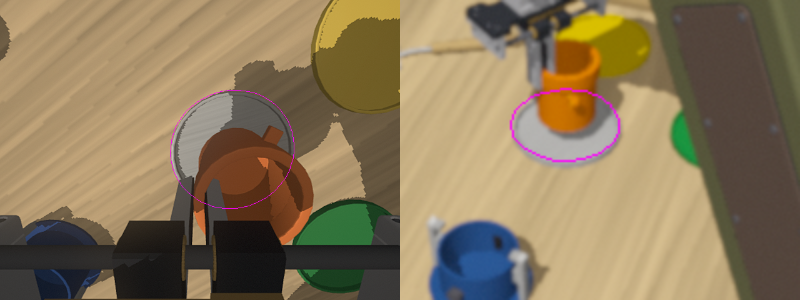

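The predicted tray outline fits the tray in both views to about 2 mm, and the pot hangs centred over it. I'll lower it gently to contact. That should come at a TCP height of about 0.070 (0.0718 when seated on the 6 mm holder floor, and the tray floor is 4 mm).

Emit:
play_rows(
  steps=[
    [[0,0,0.4,0,0,0,0],[0,0,1,0,0,0,0],[0,0,1.7,0,0,0,0],[0,0,2.3,0,0,0,0],[0,0,2.7,0,0,0,0],[0,0,2.9,0,0,0,0],[0,0,3,0,0,0,0],[0,0,3.05,0,0,0,0],[0,0,3.1,0,0,0,0],[0,0,3.15,0,0,0,0],[0,0,3.15,0,0,0,0],[0,0,3.15,0,0,0,0]],
  ],
)

```text
time_s: 10.1
ee_pos: [0.5389, -0.2631, 0.0707]
eef_rot: [-3.139, 0.001, -2.174]
force: [0.2, -0.4, -1.4]
grip_width: 0.0083
```

Emit:
play_rows(
  steps=[
    [[0,0,0.03,0,0,0,0],[0,0,0.06,0,0,0,0],[0,0,0.09,0,0,0,0],[0,0,0.12,0,0,0,0],[0,0,0.15,0,0,0,0],[0,0,0.15,0,0,0,0],[0,0,0.15,0,0,0,0]],
  ],
)

```text
time_s: 10.68
ee_pos: [0.5392, -0.263, 0.0697]
eef_rot: [-3.138, 0.002, -2.174]
force: [-0.0, 2.8, 5.8]
grip_width: 0.0079
```

There's contact: the vertical force went from -1.4 to +5.8 N at z = 0.0697, as expected. I'll release slowly.

Emit:
play_rows(
  steps=[
    [[0,0,0,0,0,0,0],[0,0,0,0,0,0,0],[0,0,0,0,0,0,0],[0,0,0,0,0,0,0.12],[0,0,0,0,0,0,0.16],[0,0,0,0,0,0,0.22],[0,0,0,0,0,0,0.3],[0,0,0,0,0,0,0.36],[0,0,0,0,0,0,0.36],[0,0,0,0,0,0,0.36]],
  ],
  force=5,
)

```text
time_s: 11.52
ee_pos: [0.5392, -0.263, 0.0697]
eef_rot: [-3.138, 0.002, -2.174]
force: [-0.6, 0.3, -0.3]
grip_width: 0.0338
```

Emit:
play_rows(
  steps=[
    [[0,0,-0.5,0,0,0,0.36],[0,0,-1.5,0,0,0,0.36],[0,0,-3,0,0,0,0.36],[0,0,-5,0,0,0,0.36],[0,0,-7.5,0,0,0,0.36],[0,0,-10,0,0,0,0.36],[0,0,-12.5,0,0,0,0.36],[0,0,-14,0,0,0,0.36],[0,0,-15,0,0,0,0.36],[0,0,-15,0,0,0,0.36],[0,0,-15,0,0,0,0.36]],
  ],
)

```text
time_s: 12.43
ee_pos: [0.5385, -0.2629, 0.2196]
eef_rot: [-3.138, 0.002, -2.174]
force: [-0.5, 0.5, -1.2]
grip_width: 0.034
```

```bash
python3 - <<'E'
from h import *
c=cam("wrist"); t=cam("side")
o=ctrl.get_obs();print(o["time_s"],o["ee_pos"],o["eef_rot"],o["force"],o["moment"])
f=c["frame"].copy()
for z,r,col in((.012,.076,(255,0,255)),(.098,.045,(255,255,0))):
    pts=np.array([proj(c,np.array([.515+r*np.cos(a),-.297+r*np.sin(a),z])) for a in np.linspace(0,6.28,60)]).astype(int)
    cv2.polylines(f,[pts],True,col,1)
cv2.imwrite("pics/w6.png",np.hstack([cv2.resize(f,(400,300)),cv2.resize(t["frame"][130:370,200:520],(400,300))]))
E
```

```text
12.5333 [ 0.53825012 -0.26274792  0.21844361] [-3.14036973e+00  1.40719322e-03 -2.17376335e+00] [-0.22399908  0.23002356 -1.19483466] [0.07312696 0.03500751 0.00437535]
```

View pics/w6.png

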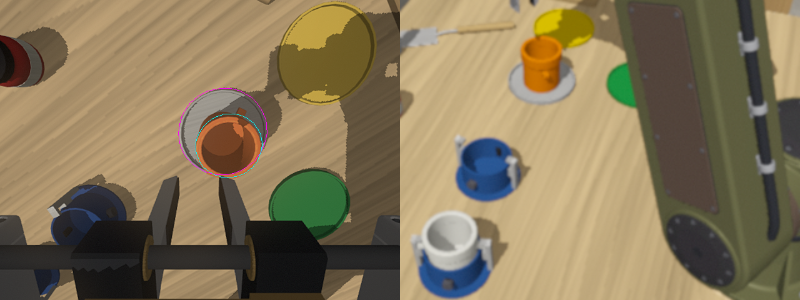

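The pot stands upright in the grey tray. Both the rim and the tray sit about 1–2 px from their predicted outlines, so it is centred to within about 3 mm. The white pot is still in its holder and the gripper is clear, so I'll hand in.

```bash
python3 -c "
from station import ctrl
print(ctrl.hand_in())"
```

```text
the job is handed in; nothing more can be done
None
```

The orange pot now stands upright in the middle of the grey steel drip tray, and I handed the job in at about 12.5 s of the 43 s allowed. I pinched its rim with one finger in the mouth and twisted it about 52° about its own axis, which brought the ears clear of the clips. I then pulled it straight up, lowered it until the contact force rose to about 6 N, released it slowly and backed off 15 cm.

- **Placement:** the last wrist and side views show the pot upright and centred in the tray to within about 3 mm.
- **White pot:** it is still in its own holder, untouched.
- **Gripper:** it is clear of everything, and the wrist force is back to about 1 N, roughly its resting value.
- **Disagreements:** the top and wrist cameras differed by 2–3 mm on the pot's position, within what their 2 mm calibration allows. The pinch later agreed with the average of the two. No check failed.

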